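# Clamp a brooch blank in the cam vice with its square key

## Robot

A 6-joint arm with a two-finger parallel gripper is mounted at the origin on the work surface; the furniture and walls round the work are solid. World frame = base frame: x ahead of the robot, y to its left, z up, the work surface at z = 0. Lengths are in m, angles in rad, forces in N, time in s.
With the tool pointing down it reaches from about 0.3 to 0.75 m from the base axis. Payload 8.5 kg.
Tool frame: the origin (TCP) lies midway between the tips of the shut fingers; the grasp point (between the pads) lies arm.grip_depth behind it (arm.grip_depth is the distance from the TCP to the grasp point, in m); z points along the fingers, y is the line along which they close (so a half turn about z gives the same grasp; the last joint's range is limited). The gripper opens to 88 mm and grips with 3 to 60 N. Pads are 18 mm wide; open, the fingers measure 123 mm over their backs; the gripper's body (75 mm by 187 mm) begins 45 mm behind the grasp point.
Start: joints at [0.927, 0.381, 1.297, -0, 1.464, -0.215], TCP at [0.229, 0.5, 0.239] pointing down, gripper open.
Joint ranges: [-3.11, 3.11], [-0.89, 2.33], [0.22, 2.48], [-1.42, 4.56], [0.17, 2.85], [-2.88, 2.88]. Speed limits (rad/s): [2.39, 2.39, 3.14, 3.14, 3.14, 3.14].

## Interface

Orientations are given as a rotation vector (axis times angle).
In Python, from station import telemetry, cams, job, arm gives the robot as it stands. The module is installed in compiled form; this text tells all that it offers.
- The arm moves only by the tool send_rows, never from a script. Its argument "deltas" is a list of rows, each an object with "delta_pos": the shift along the tool's x, y, z in cm, a list of three; "yaw": the turn about the tool's z in rad; "fingers": the opening, from 0 (shut) to 1 (fully open). In form: [{"delta_pos": [x, y, z], "yaw": yaw, "fingers": fingers}, ...]. A call has 1 to 5 rows; each row is the pose to reach, as a shift and turn from the pose commanded when the call began, along the tool's axes at that moment; what a row does not reach only later rows make up. A row lasts 1/12 s, in which the tool goes at most 41.7 mm and 7.16 degrees, less where a joint would pass 70% of its speed; a pose out of reach is approached as far as the arm can. A call with a gripper value outside its range is refused whole. The fingers move at their own pace and stop on an object; "force" is the grip in N (left out, the last holds). Time passes only in rows, so rows that repeat a pose let the fingers close. It gives the time, the measured TCP pose, the force, the opening and the grip force at its end, in the units of the state.
- telemetry.observe(): the state, without advancing time (a new reading comes with each control period).
- cams.get_image(name): name is "side" or "top" or "wrist"; returns a dict with "color" (420x560x3 uint8, red, green, blue), "fx", "fy", "cx", "cy" (pixels), "extrinsics" (4x4, takes a point from camera to world coordinates). Camera axes: x right, y down, z forward; pixel columns grow to the right and rows downward; lengths in m; the calibration is good to about 2 mm. A picture is of the moment at which its call begins. There is no depth.
- job.close_job(): hands the job in; it is judged then, once.
The state is a dict: "clock": time; "q": joint angles; "qvel": joint speeds; "tau": joint torques, N m; "position": TCP position; "tool_rot": TCP orientation; "ft_force": force on the tool from outside, world axes, zero at the start; "ft_torque": the same for the moment, N m; "opening": finger opening in m; "gripper_force": force on a finger pad.
Only numpy, scipy, OpenCV 4.12 (cv2) and the standard library are available. Lean on these libraries where they do the work, as an engineer would, in place of code of your own. Each camera call takes 0.05 s, during which the arm holds its last target. There are 200 camera calls.

## Task

Clamp the wooden brooch in the cam vice so that it can be drilled: take the square key from the tool block, feel for the angle at which its shank drops fully home in the vice's spindle (press lightly, do not force it), and turn it clockwise until the brooch is held firmly but not crushed. Then put the key back fully home in its hole in the tool block, with the brooch still clamped, and leave the other things where they are.

Things in the scene. Friction and masses are not known exactly. Their poses are not given: they have to be found in the camera images.
- key: Steel key, about 140 g, upright in the tool block. Origin: centre of the shank's lower end (tip); z up. Shank square, 12 x 12 mm, sides along the key's x and y, 32 mm long, flat-ended; above it a round shoulder (29 mm across, 32 to 38 mm above the tip), a thin neck and a flat dark-wood paddle, 48 to 84 mm above the tip.
- paddle (a point): Middle of the key's paddle, 66 mm above its tip. The paddle is 42 mm wide along the key's x, 36 mm high and 12 mm thick along the key's y: pinch it across y.
- cam_vice: Beech vice screwed to the table, 164 x 88 mm, length along its x, origin on the table under it. At its -x end a bridge, top 60 mm high, carries a brass bush over a turning spindle (see socket). The spindle's cam pushes a cork-faced jaw towards +x, against the brooch. A fixed carved goblet under 100 mm tall stands between vice and tool block, near x 0.45, y 0: lift the key over it.
- bush_mouth (a point): Centre of the bush's mouth, on the spindle's axis, 68 mm above the table. The mouth, 25 mm wide, narrows over 6 mm to a round bore of 18 mm. With the key fully home its shoulder sits on the mouth, its tip 32 mm below this point.
- socket (a point): Centre of the flat rim of the spindle, 12 mm below the bush's mouth, at the bottom of the bore. Below it is the square socket, 13.5 mm wide, 26 mm deep. Its angle is not measured and does not follow from the vice's pose: the shank (17 mm over corners) drops in only within about 6 degrees of it (each 90 degrees alike). The rim does not turn under a light touch.
- v_jaw (a point): Apex of the fixed V jaw, 28 mm above the table. Clockwise from above tightens, 6 mm of jaw a radian, at most 80 degrees. The spindle stays as left. Drag about 0.12 N m; once the cork touches the brooch it rises by about 0.5 N m a radian: firmly held at 0.22 to 0.30 N m (10 to 20 degrees past touching), crushed above about 0.38 N m.
- brooch: Round wooden brooch with a dark centre, 36 mm across and 12 mm thick, already lying flat between the vice's jaws, in the V; origin under its centre.
- tool_block: Wooden block fixed to the table, 116 mm long (its x), 52 mm wide, 40 mm high, origin under its centre. The key and an awl stand in it, 68 mm apart; the awl at x = +36 mm.
- key_hole (a point): Centre of the mouth of the key's hole in the top of the tool block, at x = -32 mm of the block: round, 24 mm wide, 36 mm deep. The key hangs in it by its shoulder, tip 32 mm below this point.
- awl: Awl with a turned wooden handle 25 mm across, its top 87 mm above the table, in the tool block; leave it. Origin at its lower end.
- spool: Thread spool, 24 mm across, 36 mm high, standing on the table; leave it. Origin under its centre.
- bracelet: Bracelet of wooden beads, 70 mm across, lying on the table; leave it. Origin under its centre.
There are look-alikes about, which are no part of the job. Of the things shaped like the brooch, the wooden one is meant. There is more than one size of the key; the one meant has the size given above.

How it is judged:
On the way, in this order (a step that is already met when the one before it is completed fails the run):
1. the key's shank is fully home in the vice's spindle (z of key in the frame of cam_vice below 0.04 m and horizontal distance between key and bush_mouth below 0.004 m), for 0.2 s.
2. the key, in the spindle, has clamped the brooch (all of step 1 and contact force between brooch and cam_vice above 24 N), for 0.2 s.
At the end, for the whole second after the job is handed in: The key stands fully home in the tool-block hole it came from (within 10 mm of its start, upright, at rest), and the brooch is still clamped in the vice (its contact forces with the vice sum to over 24 N) (distance of key from where it was at the start of the episode below 0.01 m and angle between key's own z axis and vertical below 0.1 rad and linear speed of key below 0.02 m/s and contact force between brooch and cam_vice above 24 N); the robot touches nothing.
It fails at once if the key is forced: pressed on the vice with more than 60 N while it is not home (contact force between key and cam_vice above 60 N and z of key in the frame of cam_vice above 0.0525 m).
It fails at once if the brooch is crushed: its contact forces with the vice sum to more than 100 N (contact force between brooch and cam_vice above 100 N).
It fails at once if a bystander (awl, spool, bracelet) is moved more than 15 mm (distance of any of awl, spool, bracelet from where it was at the start of the episode above 0.015 m).
It also fails if it takes over 72 s, if anything falls off the work surface, if the arm or the gripper's body presses on something with over 40 N, if the wrist force passes 120 N, or if a joint passes its speed limit or range.

## Working session

There is one attempt and no reset: what is moved stays moved. The work goes in short steps, Python scripts to look and compute and a tool call to move; the robot and the scene stay as the last step left them, time stands still between calls to the robot, and variables do not carry over. Pictures are saved under pics/ and viewed, at most 10 in all, crops included, and the job is handed in when it is done.

Besides the shell and the picture viewer there is one more tool, called after "Call:" as name(argument=value, ...), one argument or row to a line, values as JSON. send_rows: Moves the arm, as the interface text tells. Its arguments: {"type":"object","properties":{"deltas":{"type":"array","items":{"type":"object","properties":{"delta_pos":{"type":"array","items":{"type":"number"}},"yaw":{"type":"number"},"fingers":{"type":"number"}}}},"force":{"type":"number"}},"required":["deltas"]}

```bash
mkdir -p pics && python3 - <<'E'
from station import telemetry, cams, arm
import cv2, numpy as np, pickle
s=telemetry.observe(); print({k:np.round(v,3) for k,v in s.items()}, arm.grip_depth)
d={}
for n in ("top","side"):
    im=cams.get_image(n); d[n]=im
    cv2.imwrite(f"pics/{n}0.png",im["color"][:,:,::-1])
    print(n,im["fx"],im["fy"],im["cx"],im["cy"],np.round(im["extrinsics"],3).tolist())
pickle.dump(d,open("d0.pkl","wb"))
E
```

```text
{'clock': np.float64(0.0), 'q': array([ 0.927,  0.381,  1.298, -0.   ,  1.464, -0.215]), 'qvel': array([ 0.   , -0.   , -0.001, -0.   , -0.   ,  0.   ]), 'tau': array([ 0.0000e+00, -4.3793e+01, -2.2456e+01,  7.1000e-02,  3.5000e-02,
       -0.0000e+00]), 'position': array([0.228, 0.5  , 0.238]), 'tool_rot': array([-6.680e-01, -3.069e+00,  2.000e-03]), 'ft_force': array([0.042, 0.3  , 0.535]), 'ft_torque': array([-0.002, -0.01 ,  0.009]), 'gripper_force': np.float64(0.0), 'opening': np.float64(0.088)} 0.0187
top 406.34806835398695 406.34806835398695 275.76175325070125 215.5274603468541 [[0.027, -0.995, 0.097, 0.456], [-1.0, -0.026, 0.014, 0.003], [-0.011, -0.097, -0.995, 0.938], [0.0, 0.0, 0.0, 1.0]]
side 504.5452772131683 504.5452772131683 286.03566022842574 214.18127583522195 [[0.918, -0.205, 0.34, 0.164], [-0.396, -0.508, 0.765, -0.761], [0.016, -0.837, -0.547, 0.613], [0.0, 0.0, 0.0, 1.0]]
```

View pics/top0.png

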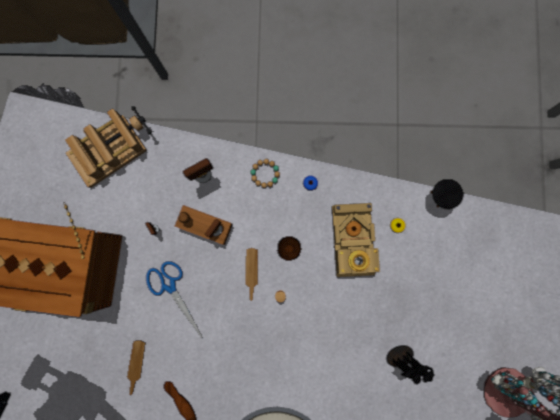

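View pics/side0.png

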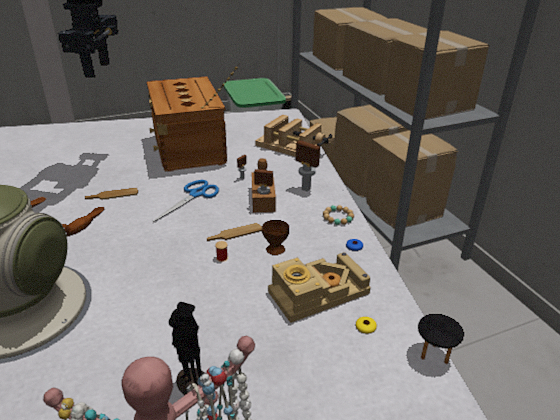

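Top view: tool block at (204,225), with the awl at (185,215) and a key at (222,232). The vice is at (355,240), with its bush at (359,261) and the wooden brooch at (354,229). There are three candidates for the key: a big one standing at (199,168), a small one at (152,229), and the one in the block at (222,232). The one standing in the tool block fits. The blue (311,183) and yellow (398,225) discs are look-alikes of the brooch. I'll confirm in one enlarged crop.

```bash
python3 - <<'E'
import cv2, numpy as np, pickle
d=pickle.load(open("d0.pkl","rb"))
t=d["top"]["color"][:,:,::-1]; s=d["side"]["color"][:,:,::-1]
def c(im,x,y,w,h,W,H): return cv2.resize(im[y:y+h,x:x+w],(W,H),interpolation=cv2.INTER_CUBIC)
a=c(t,170,195,75,56,400,300); b=c(t,325,197,75,56*75//56,400,300*75//56)
b=c(t,315,197,100,75+10,400,340)
e=c(s,225,130,110,85,400,300); f=c(s,260,245,120,80,400,300)
out=np.zeros((600,800,3),np.uint8); out[:300,:400]=a; out[:300,400:]=cv2.resize(b,(353,300))[:, :353].copy() if 0 else c(t,305,200,113,85,400,300)
out[300:,:400]=e; out[300:,400:]=f
cv2.imwrite("pics/crop1.png",out)
E
```

```text
(no output)
```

View pics/crop1.png

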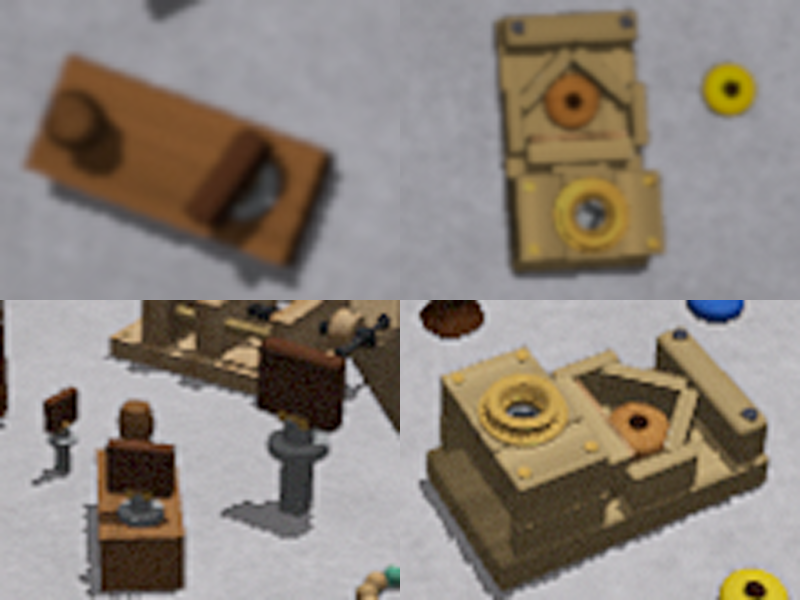

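Confirmed. Crop top-left and bottom-left show the meant key standing in the block, with its shoulder on the hole. The bigger and smaller keys stand on the table. The right-hand panels show the vice with the wooden brooch (ring with a dark centre) in the V. Next I'll compute coarse positions and plan the approach.

```bash
cat > h.py <<'E'
import cv2, numpy as np, pickle
from scipy.spatial.transform import Rotation as Ro
from station import telemetry, cams, job, arm
def ray(im,u,v):
    E=im["extrinsics"]; d=E[:3,:3]@np.array([(u-im["cx"])/im["fx"],(v-im["cy"])/im["fy"],1]); return E[:3,3],d
def onz(im,u,v,z):
    o,d=ray(im,u,v); return o+d*(z-o[2])/d[2]
def proj(im,p):
    E=im["extrinsics"]; c=E[:3,:3].T@(np.asarray(p)-E[:3,3]); return np.array([im["fx"]*c[0]/c[2]+im["cx"],im["fy"]*c[1]/c[2]+im["cy"]])
def two(a,ua,b,ub):
    A=np.zeros((3,3));B=np.zeros(3)
    for im,u in((a,ua),(b,ub)):
        o,d=ray(im,*u); d=d/np.linalg.norm(d); P=np.eye(3)-np.outer(d,d); A+=P;B+=P@o
    return np.linalg.solve(A,B)
def toolyaw(s):  # world angle of tool y (mod pi), deg
    R=Ro.from_rotvec(s["tool_rot"]).as_matrix(); return np.degrees(np.arctan2(R[1,1],R[0,1]))
def go(p,yawdeg=None,s=None):
    """delta (cm, tool axes) and yaw (rad) that bring the TCP to p, tool y along yawdeg (mod 180)"""
    s=s or telemetry.observe(); R=Ro.from_rotvec(s["tool_rot"]).as_matrix()
    d=R.T@(np.asarray(p)-s["position"])*100; y=None
    if yawdeg is not None:
        y=-((yawdeg-toolyaw(s)+90)%180-90); y=np.radians(y)  # tool z down
    return np.round(d,2),y
E
python3 - <<'E'
from h import *
d=pickle.load(open("d0.pkl","rb"));t=d["top"];s=d["side"]
f=400/75
C=[onz(t,170+x/f,195+y/f,.04) for x,y in((70,55),(330,150),(288,270),(25,170))]
C=np.array(C);c=C.mean(0);print("block",c,np.linalg.norm(C[1]-C[0]),np.linalg.norm(C[2]-C[1]))
ax=((C[0]-C[1])+(C[3]-C[2]));ax/=np.linalg.norm(ax);print("x dir deg",np.degrees(np.arctan2(ax[1],ax[0])))
hole=c-0.032*ax;print("hole",hole,"awl",c+.036*ax,'side px',proj(s,hole+[0,0,.058]))
g=400/113
b=onz(t,305+190/g,200+213/g,.068);br=onz(t,305+172/g,200+100/g,.03);print("bush",b,"brooch",br)
sb=(260+(522-400)*120/400,245+(406-300)*80/300);print("side-top bush",two(t,(305+190/g,200+213/g),s,sb))
st=telemetry.observe();print(toolyaw(st))
f2=f
p1=onz(t,170+200/f,195+220/f,.09);p2=onz(t,170+262/f,195+138/f,.09);print("paddle dir",np.degrees(np.arctan2(*(p2-p1)[[1,0]])),np.linalg.norm(p2-p1))
print(go([hole[0]-.0,hole[1],.20],None),Ro.from_rotvec(st["tool_rot"]).as_matrix().round(2))
w=cams.get_image("wrist");R=Ro.from_rotvec(st["tool_rot"]).as_matrix();print("cam in tool",(R.T@(w["extrinsics"][:3,3]-st["position"])).round(3),(R.T@w["extrinsics"][:3,:3]).round(2).tolist(),w["fx"])
E
```

```text
block [0.51845334 0.17567163 0.04      ] 0.11649409761916693 0.052617745308783645
x dir deg 71.15884092848225
hole [0.50811908 0.14538627 0.04      ] awl [0.53007939 0.20974266 0.04      ] side px [262.33057216 167.97158508]
bush [ 0.45061591 -0.16358094  0.068     ] brooch [ 0.52099184 -0.15903475  0.03      ]
side-top bush [ 0.45044204 -0.16485689  0.06105511]
65.43025919625312
paddle dir -35.028324602617936 0.04014899825977404
(array([-40.17, -20.62,   3.84]), None) [[-0.91  0.42 -0.  ]
 [ 0.42  0.91 -0.  ]
 [ 0.   -0.   -1.  ]]
cam in tool [ 0.067 -0.    -0.147] [[0.0, -0.97, -0.26], [1.0, 0.0, 0.0], [-0.0, -0.26, 0.97]] 351.37039715787165
```

Call:
send_rows(
  deltas=[
    {"delta_pos": [-2,-1,-3],"yaw": 0,"fingers": 1},
    {"delta_pos": [-5.5,-3,-4],"yaw": 0,"fingers": 1},
    {"delta_pos": [-9,-5,-4],"yaw": 0,"fingers": 1},
    {"delta_pos": [-12.5,-7,-4],"yaw": 0,"fingers": 1},
    {"delta_pos": [-16,-9,-4],"yaw": 0,"fingers": 1},
  ],
)

```text
clock: 0.57
position: [0.3373, 0.3502, 0.2788]
tool_rot: [0.667, 3.07, 0.0]
ft_force: [0.3, 0.6, -0.3]
opening: 0.0881
gripper_force: 0.0
```

Call:
send_rows(
  deltas=[
    {"delta_pos": [-3.5,-1.8,1],"yaw": 0,"fingers": 1},
    {"delta_pos": [-7,-3.6,2],"yaw": 0,"fingers": 1},
    {"delta_pos": [-10.5,-5.4,3],"yaw": 0,"fingers": 1},
    {"delta_pos": [-14,-7.2,4],"yaw": 0,"fingers": 1},
    {"delta_pos": [-17.5,-9,4],"yaw": 0,"fingers": 1},
  ],
)

```text
clock: 0.98
position: [0.4586, 0.1953, 0.237]
tool_rot: [-0.668, -3.067, 0.002]
ft_force: [2.0, 1.2, 0.5]
opening: 0.0881
gripper_force: 0.0
```

Call:
send_rows(
  deltas=[
    {"delta_pos": [-3.5,-1.5,1],"yaw": 0,"fingers": 1},
    {"delta_pos": [-6.7,-2.6,3.8],"yaw": 0.09,"fingers": 1},
    {"delta_pos": [-6.7,-2.6,3.8],"yaw": 0.18,"fingers": 1},
    {"delta_pos": [-6.7,-2.6,3.8],"yaw": 0.18,"fingers": 1},
    {"delta_pos": [-6.7,-2.6,3.8],"yaw": 0.18,"fingers": 1},
  ],
)

```text
clock: 1.4
position: [0.5085, 0.1457, 0.2007]
tool_rot: [-0.938, -2.998, 0.0]
ft_force: [0.5, -0.5, 0.2]
opening: 0.088
gripper_force: 0.0
```

```bash
python3 - <<'E'
from h import *
s=telemetry.observe();print(s["clock"],s["position"],toolyaw(s),s["q"])
w=cams.get_image("wrist");pickle.dump(w,open("w1.pkl","wb"))
im=w["color"][:,:,::-1].copy();cv2.imwrite("pics/w1.png",im)
print(proj(w,[.508,.145,.04]),proj(w,[.508,.145,.092]))
E
```

```text
1.4 [0.50847367 0.14573009 0.20068961] 55.24819221167884 [ 5.50404911e-02  3.75706895e-01  1.42104085e+00  1.51347499e-04
  1.34550562e+00 -9.09256138e-01]
[279.64850228 191.13914504] [279.47526685 205.91690141]
```

View pics/w1.png

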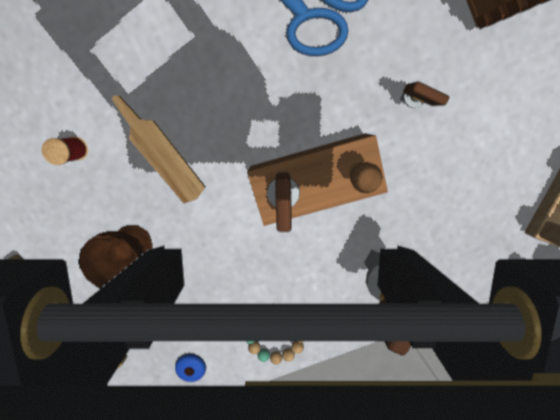

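Wrist view: the paddle top is the narrow brown strip at (284,203), almost aligned with the fingers. The shoulder disc is behind it at (283,192). The awl is at (367,178), and the big look-alike key is near the right finger at about (390,310). Next I'll refine the paddle's position and check finger clearance.

```bash
python3 - <<'E'
from h import *
d=pickle.load(open("d0.pkl","rb"));w=pickle.load(open("w1.pkl","rb"));s=d["side"]
im=w["color"].astype(int)
sub=im[165:240,255:320]; 
for r in (180,190,200,210,220,226): print(r,[tuple(im[r,c]) for c in range(270,300,3)])
# big key foot
print("bigkey",onz(s,305.6,193,0)[:2])
# mask of dark brown strip by redness
hsv=cv2.cvtColor(w["color"],cv2.COLOR_RGB2HSV)[165:240,255:320]
m=((hsv[...,2]<110)&(hsv[...,2]>45)&(hsv[...,1]>110)).astype(np.uint8)
n,l,st,ce=cv2.connectedComponentsWithStats(m); print(st,ce+[255,165])
E
```

```text
180 [(np.int64(71), np.int64(53), np.int64(37)), (np.int64(69), np.int64(66), np.int64(63)), (np.int64(43), np.int64(33), np.int64(27)), (np.int64(46), np.int64(33), np.int64(25)), (np.int64(47), np.int64(33), np.int64(25)), (np.int64(54), np.int64(37), np.int64(30)), (np.int64(47), np.int64(35), np.int64(27)), (np.int64(73), np.int64(75), np.int64(75)), (np.int64(68), np.int64(54), np.int64(45)), (np.int64(77), np.int64(56), np.int64(38))]
190 [(np.int64(84), np.int64(87), np.int64(88)), (np.int64(84), np.int64(87), np.int64(89)), (np.int64(50), np.int64(38), np.int64(32)), (np.int64(50), np.int64(34), np.int64(25)), (np.int64(52), np.int64(36), np.int64(28)), (np.int64(54), np.int64(37), np.int64(27)), (np.int64(53), np.int64(37), np.int64(28)), (np.int64(139), np.int64(143), np.int64(144)), (np.int64(197), np.int64(205), np.int64(208)), (np.int64(191), np.int64(199), np.int64(201))]
200 [(np.int64(83), np.int64(84), np.int64(85)), (np.int64(84), np.int64(87), np.int64(88)), (np.int64(65), np.int64(49), np.int64(42)), (np.int64(70), np.int64(47), np.int64(35)), (np.int64(89), np.in
[... 1194 characters left out ...]
nt64(204), np.int64(209)), (np.int64(200), np.int64(203), np.int64(207)), (np.int64(125), np.int64(122), np.int64(122)), (np.int64(89), np.int64(60), np.int64(44)), (np.int64(97), np.int64(65), np.int64(46)), (np.int64(104), np.int64(70), np.int64(51)), (np.int64(104), np.int64(68), np.int64(50)), (np.int64(124), np.int64(119), np.int64(119)), (np.int64(200), np.int64(203), np.int64(208)), (np.int64(200), np.int64(203), np.int64(208))]
bigkey [0.62368076 0.16230283]
[[   0    0   65   75 3223]
 [   0    0   65   26  980]
 [  12   14   25   51  670]
 [  11   31    1    2    2]] [[286.68104251 210.16785603]
 [291.03673469 172.99387755]
 [282.69253731 205.15223881]
 [266.         196.5       ]]
```

```bash
python3 - <<'E'
from h import *
w=pickle.load(open("w1.pkl","rb"))
p=onz(w,283.7,203,.092);print(p)
e=[onz(w,283.2,180,.092),onz(w,283.8,226,.092)];v=e[0]-e[1];print("key x deg",np.degrees(np.arctan2(v[1],v[0])))
print(go([p[0],p[1],.055],55))
E
```

```text
[0.50794467 0.14889143 0.092     ]
key x deg 146.1584579096898
(array([ 0.19,  0.19, 14.62]), np.float64(0.005409851199128436))
```

Call:
send_rows(
  deltas=[
    {"delta_pos": [0.2,0.2,2],"yaw": -0.01,"fingers": 0.38},
    {"delta_pos": [0.2,0.2,4],"yaw": -0.01,"fingers": 0.38},
    {"delta_pos": [0.2,0.2,6],"yaw": -0.01,"fingers": 0.38},
    {"delta_pos": [0.2,0.2,8],"yaw": -0.01,"fingers": 0.38},
    {"delta_pos": [0.2,0.2,9],"yaw": -0.01,"fingers": 0.38},
  ],
  force=10,
)

```text
clock: 1.87
position: [0.507, 0.1495, 0.1097]
tool_rot: [-0.92, -3.003, 0.001]
ft_force: [-0.6, 0.3, 0.3]
opening: 0.0569
gripper_force: 0.0
```

```bash
python3 - <<'E'
from h import *
s=telemetry.observe();print(s["clock"],s["position"],toolyaw(s),s["opening"])
w=cams.get_image("wrist");pickle.dump(w,open("w2.pkl","wb"))
cv2.imwrite("pics/w2.png",w["color"][:,:,::-1])
print(proj(w,[.508,.149,.092]),proj(w,s["position"]))
E
```

```text
1.8667 [0.50699459 0.14953158 0.10974815] 55.93787238487316 0.05685493127017198
[280.93523523 254.10259998] [280.69473993 266.92547398]
```

View pics/w2.png

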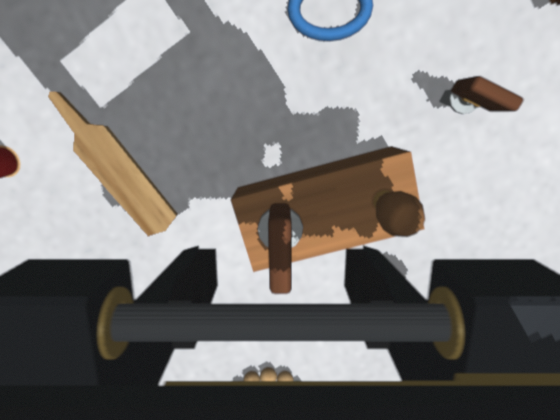

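Wrist view: the paddle strip at (281,250) is centred between the fingers (215 to 345). The awl at (400,213) will be clear once the fingers are narrower. I'll descend and grip.

Call:
send_rows(
  deltas=[
    {"delta_pos": [0,0,0],"yaw": 0,"fingers": 0.38},
    {"delta_pos": [0,0,0.5],"yaw": 0,"fingers": 0.38},
    {"delta_pos": [0,0,1.5],"yaw": 0,"fingers": 0.38},
    {"delta_pos": [0,0,3],"yaw": 0,"fingers": 0.38},
    {"delta_pos": [0,0,4.5],"yaw": 0,"fingers": 0.38},
  ],
)

```text
clock: 2.33
position: [0.5088, 0.1489, 0.0666]
tool_rot: [0.924, 2.999, 0.002]
ft_force: [-0.2, 0.1, -0.8]
opening: 0.0339
gripper_force: 0.0
```

Call:
send_rows(
  deltas=[
    {"delta_pos": [0,0,0.9],"yaw": 0,"fingers": 0.38},
    {"delta_pos": [0,0,0.9],"yaw": 0,"fingers": 0.1},
    {"delta_pos": [0,0,0.9],"yaw": 0,"fingers": 0},
    {"delta_pos": [0,0,0.9],"yaw": 0,"fingers": 0},
    {"delta_pos": [0,0,0.9],"yaw": 0,"fingers": 0},
  ],
  force=30,
)

```text
clock: 2.75
position: [0.5087, 0.1486, 0.0578]
tool_rot: [0.926, 3.0, 0.001]
ft_force: [-0.9, 0.1, 1.8]
opening: 0.012
gripper_force: 37.4
```

Call:
send_rows(
  deltas=[
    {"delta_pos": [0,0,0],"yaw": 0,"fingers": 0},
    {"delta_pos": [0,0,0],"yaw": 0,"fingers": 0},
    {"delta_pos": [0,0,0],"yaw": 0,"fingers": 0},
  ],
  force=60,
)

```text
clock: 3.0
position: [0.5087, 0.1486, 0.0578]
tool_rot: [0.926, 3.0, 0.001]
ft_force: [-0.4, 0.4, 7.7]
opening: 0.0115
gripper_force: 67.3
```

```bash
python3 - <<'E'
from h import *
s=telemetry.observe();print(s["clock"],s["position"],toolyaw(s),s["opening"],s["gripper_force"],s["ft_force"],s["ft_torque"])
pickle.dump(s,open("grasp.pkl","wb"))
print(go([s["position"][0],s["position"][1],.18]))
E
```

```text
3.0 [0.50867841 0.14857489 0.05778657] 55.6947502616648 0.01153285060509503 67.26388072595 [-0.40696143  0.39461293  7.67635756] [-0.02652977  0.10269312  0.00434944]
(array([ -0.02,   0.02, -12.22]), None)
```

Gripped: opening 11.5 mm, so it is on the paddle. TCP minus tip is about 49.8 mm. I'll lift, carry the key over the goblet and put the wrist camera over the bush for a near look.

Call:
send_rows(
  deltas=[
    {"delta_pos": [0,0,-2],"yaw": 0,"fingers": 0},
    {"delta_pos": [0,0,-5],"yaw": 0,"fingers": 0},
    {"delta_pos": [0,0,-8.5],"yaw": 0,"fingers": 0},
    {"delta_pos": [0,0,-12],"yaw": 0,"fingers": 0},
    {"delta_pos": [-1,-1.5,-14],"yaw": 0,"fingers": 0},
  ],
)

```text
clock: 3.42
position: [0.5084, 0.1321, 0.2006]
tool_rot: [0.922, 2.999, 0.004]
ft_force: [0.6, -0.4, -0.8]
opening: 0.0117
gripper_force: 67.1
```

Call:
send_rows(
  deltas=[
    {"delta_pos": [-1.5,-2.5,0],"yaw": 0,"fingers": 0},
    {"delta_pos": [-3.5,-5.5,0],"yaw": 0,"fingers": 0},
    {"delta_pos": [-5.5,-8.5,0],"yaw": 0,"fingers": 0},
    {"delta_pos": [-7.5,-11.5,0],"yaw": 0,"fingers": 0},
    {"delta_pos": [-9.5,-14.5,0],"yaw": 0,"fingers": 0},
  ],
)

```text
clock: 3.83
position: [0.5042, -0.0444, 0.197]
tool_rot: [0.926, 3.002, 0.0]
ft_force: [1.5, -0.3, -1.0]
opening: 0.0114
gripper_force: 67.1
```

Call:
send_rows(
  deltas=[
    {"delta_pos": [-2,-3,0],"yaw": 0,"fingers": 0},
    {"delta_pos": [-4,-6,0],"yaw": 0,"fingers": 0},
    {"delta_pos": [-6,-9,0],"yaw": 0,"fingers": 0},
    {"delta_pos": [-8,-11.5,1.5],"yaw": 0,"fingers": 0},
    {"delta_pos": [-9.3,-13,4],"yaw": 0,"fingers": 0},
  ],
)

```text
clock: 4.25
position: [0.5089, -0.2064, 0.1584]
tool_rot: [0.928, 2.996, -0.003]
ft_force: [0.8, 0.8, -0.7]
opening: 0.0116
gripper_force: 67.1
```

Call:
send_rows(
  deltas=[
    {"delta_pos": [0,0,0],"yaw": 0,"fingers": 0},
    {"delta_pos": [0,0,0],"yaw": 0,"fingers": 0},
  ],
)

```text
clock: 4.42
position: [0.5076, -0.2029, 0.1558]
tool_rot: [-0.928, -2.998, -0.002]
ft_force: [0.1, 0.9, -0.2]
opening: 0.0117
gripper_force: 67.1
```

```bash
python3 - <<'E'
from h import *
s=telemetry.observe();print(s["clock"],s["position"],toolyaw(s),s["opening"],s["gripper_force"],s["ft_force"])
w=cams.get_image("wrist");pickle.dump(w,open("w3.pkl","wb"))
im=w["color"][:,:,::-1]
u=proj(w,[.4506,-.164,.068]);print(u)
x,y=np.round(u).astype(int); x=np.clip(x,60,500);y=np.clip(y,45,375)
c=cv2.resize(im[y-45:y+45,x-60:x+60],(800,600),interpolation=cv2.INTER_CUBIC);print("crop org",x-60,y-45)
cv2.imwrite("pics/w3.png",c)
E
```

```text
4.4167 [ 0.50755996 -0.20294454  0.15580189] 55.59212730232598 0.011709976460309727 67.11871543899179 [ 0.10655233  0.89829814 -0.15995446]
[280.61573908 110.64058895]
crop org 221 66
```

View pics/w3.png

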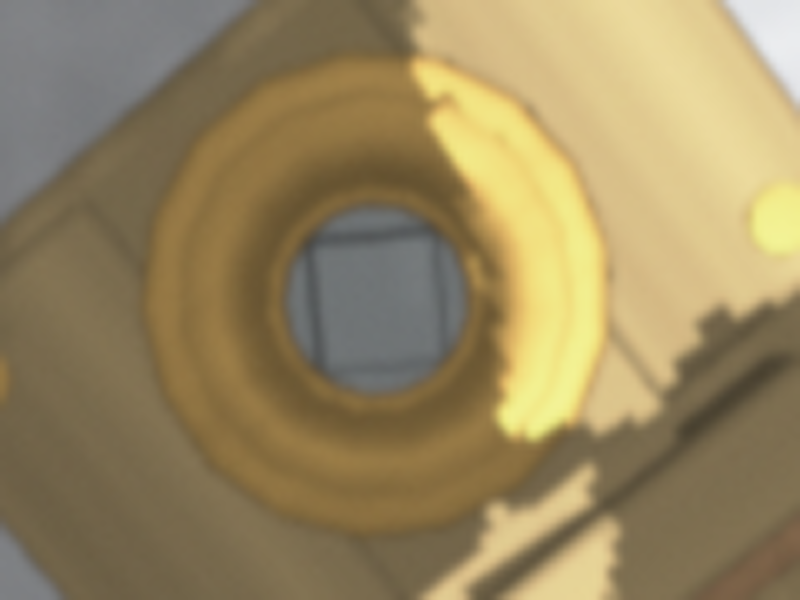

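Near view: the bush ring is centred at crop (377,296), about px (277.5,110.4). The square socket is seen at the bottom of the bore, with edges tilted about 5° counter-clockwise from the image axes (top edge (315,240) to (435,230)). So the socket is about 5° ccw of the key as held. I'll turn the tool about -0.09 rad and go over the bush.

```bash
python3 - <<'E'
from h import *
w=pickle.load(open("w3.pkl","rb"))
o=lambda x,y,z:onz(w,221+x*.15,66+y*.15,z)
b=o(376.5,295,.068);print(b, "ring dia",np.linalg.norm(o(147,295,.068)-o(606,295,.068)),"bore",np.linalg.norm(o(288,298,.06)-o(468,298,.06)))
print("bore/rim c",o(378,298,.062),o(378,303,.056))
for a,c in(((315,240),(435,230)),((312,245),(322,365)),((325,372),(440,360)),((435,230),(446,360))):
    v=o(*c,.056)-o(*a,.056);print("edge",np.degrees(np.arctan2(v[1],v[0])),np.linalg.norm(v))
s=telemetry.observe()
ang=np.radians(150.5);t=b-.0008*np.array([np.cos(ang),np.sin(ang),0])
print(go([t[0],t[1],.135],60.5))
E
```

```text
[ 0.44926062 -0.1655309   0.068     ] ring dia 0.044273312939816276 bore 0.017960006491941825
bore/rim c [ 0.44949909 -0.16557306  0.062     ] [ 0.44982913 -0.16585358  0.056     ]
edge 60.21116569708458 0.012130640670468318
edge -29.907398461172694 0.01178174700642674
edge 61.4333916254992 0.011810378921638448
edge -29.05286264483694 0.01275285861179963
(array([ 6.85, -0.27,  2.2 ]), np.float64(-0.08431231504730298))
```

Call:
send_rows(
  deltas=[
    {"delta_pos": [2,-0.1,0],"yaw": -0.04,"fingers": 0},
    {"delta_pos": [4.5,-0.2,0],"yaw": -0.085,"fingers": 0},
    {"delta_pos": [6.85,-0.27,0],"yaw": -0.085,"fingers": 0},
    {"delta_pos": [6.85,-0.27,1],"yaw": -0.085,"fingers": 0},
    {"delta_pos": [6.85,-0.27,2.2],"yaw": -0.085,"fingers": 0},
  ],
)

```text
clock: 4.88
position: [0.4501, -0.1647, 0.1368]
tool_rot: [0.794, 3.035, -0.002]
ft_force: [0.5, 0.4, -0.7]
opening: 0.0115
gripper_force: 67.1
```

Call:
send_rows(
  deltas=[
    {"delta_pos": [0,0,0],"yaw": 0,"fingers": 0},
    {"delta_pos": [0,0,0],"yaw": 0,"fingers": 0},
  ],
)

```text
clock: 5.05
position: [0.4504, -0.1655, 0.1357]
tool_rot: [0.796, 3.038, -0.0]
ft_force: [-0.3, -1.0, -0.8]
opening: 0.0114
gripper_force: 67.1
```

```bash
python3 - <<'E'
from h import *
s=telemetry.observe();print(s["clock"],s["position"],toolyaw(s),s["opening"],s["ft_force"])
w=cams.get_image("side");t=cams.get_image("top");pickle.dump((w,t),open("s4.pkl","wb"))
im=w["color"][:,:,::-1]
print("bush",proj(w,[.4493,-.1655,.068]),"tip pred",proj(w,[.4493,-.1655,s["position"][2]-.0498]))
cv2.imwrite("pics/s4.png",cv2.resize(im[190:310,230:390],(800,600),interpolation=cv2.INTER_CUBIC))
E
```

```text
5.05 [ 0.4503908  -0.16545065  0.13567894] 60.642134783185675 0.011388173037460815 [-0.28851288 -1.04551966 -0.7587409 ]
bush [296.3357014  270.47570253] tip pred [296.62761706 262.16114963]
```

View pics/s4.png

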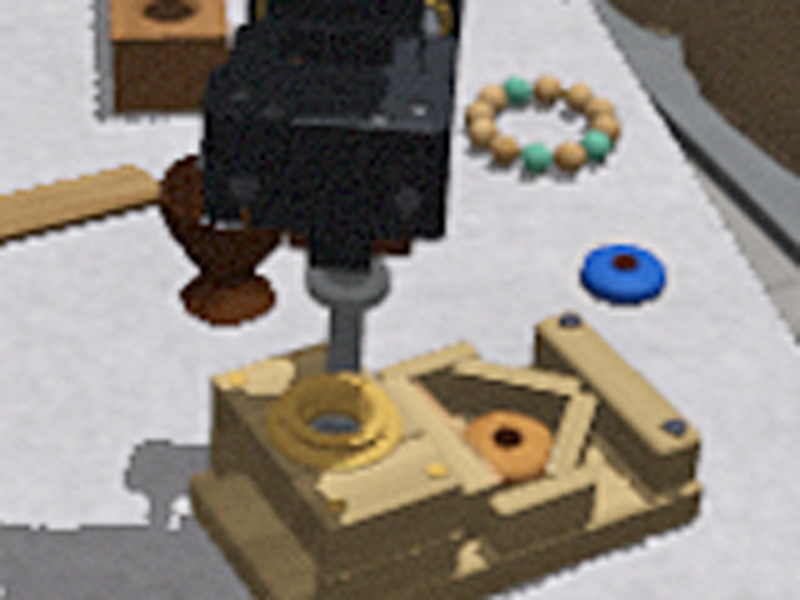

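Side view: the shank hangs with its lower end at crop (346,372) and the bush mouth is at (336,415), so the key looks about 3 mm too far along -tool x. I'll check this numerically.

```bash
python3 - <<'E'
from h import *
w,t=pickle.load(open("s4.pkl","rb"))
hsv=cv2.cvtColor(w["color"],cv2.COLOR_RGB2HSV).astype(int)
g=(hsv[...,1]<60)&(hsv[...,2]>50)&(hsv[...,2]<135)
for r in range(246,278): print(r,''.join('#' if v else '.' for v in g[r,280:318]))
gold=((abs(hsv[...,0]-22)<5)&(hsv[...,1]>120))
d=two
print("depth",(w["extrinsics"][:3,:3].T@(np.array([.45,-.165,.068])-w["extrinsics"][:3,3]))[2])
for p in([.4504,-.1655,.0859],[.4504,-.1655,.118],[.4504,-.1655,.124]): print(proj(w,p))
for a in np.radians([15.6,105.6,195.6,285.6]): print("corner",proj(w,[.4504+.0085*np.cos(a),-.1655+.0085*np.sin(a),.0859]))
E
```

```text
246 ...........#################..........
247 ...........#################..........
248 ............################..........
249 ............###############...........
250 .............#############............
251 ....#..........#########..............
252 ...#............#######...............
253 .#..............#######...............
254 ................#######...............
255 ................#######...............
256 ................#######...............
257 ................######................
258 ...............#######................
259 ................######................
260 ................######................
261 ...............#######................
262 ...............#######................
263 ...............#######................
264 ................#.....................
265 ......................................
266 ......................................
267 ......................................
268 ......................................
269 ......................................
270 ......................................
271 ......................................
272 ......................................
273 ..............#####...................
274 ............#########.................
275 ............##########................
276 ......................................
277 ......................................
depth 0.8519301967054855
[297.22843873 261.99505021]
[297.78251826 246.57460334]
[297.88871531 243.61906014]
corner [301.10859632 260.04841584]
corner [293.97491921 259.48791569]
corner [293.30630371 263.96274421]
corner [300.5246303  264.53506745]
```

Call:
send_rows(
  deltas=[
    {"delta_pos": [0.2,0,0],"yaw": 0,"fingers": 0},
    {"delta_pos": [0.2,0,0.8],"yaw": 0,"fingers": 0},
    {"delta_pos": [0.2,0,1.5],"yaw": 0,"fingers": 0},
    {"delta_pos": [0.2,0,2],"yaw": 0,"fingers": 0},
    {"delta_pos": [0.2,0,2.2],"yaw": 0,"fingers": 0},
  ],
)

```text
clock: 5.57
position: [0.448, -0.1651, 0.1116]
tool_rot: [-0.798, -3.037, -0.001]
ft_force: [0.3, -0.4, -1.1]
opening: 0.0116
gripper_force: 67.1
```

Call:
send_rows(
  deltas=[
    {"delta_pos": [0,0,0.1],"yaw": 0,"fingers": 0},
    {"delta_pos": [0,0,0.2],"yaw": 0,"fingers": 0},
    {"delta_pos": [0,0,0.3],"yaw": 0,"fingers": 0},
    {"delta_pos": [0,0,0.3],"yaw": 0,"fingers": 0},
  ],
)

```text
clock: 5.9
position: [0.4484, -0.1653, 0.1097]
tool_rot: [0.798, 3.038, -0.0]
ft_force: [0.5, -0.5, -1.9]
opening: 0.0114
gripper_force: 67.1
```

```bash
cat > st.py <<'E'
from h import *
s=telemetry.observe();R=Ro.from_rotvec(s["tool_rot"]).as_matrix()
print(round(s["clock"],2),"pos",s["position"].round(4),"yaw",round(toolyaw(s),2),"F",s["ft_force"].round(1),"Ftool",(R.T@s["ft_force"]).round(1),"M",s["ft_torque"].round(3),"op",round(s["opening"],4),"q6",s["q"][5].round(3))
E
python3 st.py
```

```text
5.9 pos [ 0.4484 -0.1653  0.1097] yaw 60.56 F [ 0.5 -0.5 -1.9] Ftool [-0.7 -0.2  1.9] M [0.031 0.039 0.021] op 0.0114 q6 -1.659
```

No contact so far, with the tip at about 60 mm, so it is entering the bore. I'll continue gently.

Call:
send_rows(
  deltas=[
    {"delta_pos": [0,0,0.1],"yaw": 0,"fingers": 0},
    {"delta_pos": [0,0,0.2],"yaw": 0,"fingers": 0},
    {"delta_pos": [0,0,0.3],"yaw": 0,"fingers": 0},
    {"delta_pos": [0,0,0.4],"yaw": 0,"fingers": 0},
    {"delta_pos": [0,0,0.4],"yaw": 0,"fingers": 0},
  ],
)

```text
clock: 6.32
position: [0.4483, -0.1653, 0.1056]
tool_rot: [-0.798, -3.038, -0.0]
ft_force: [0.6, 0.5, -1.1]
opening: 0.0114
gripper_force: 67.1
```

Call:
send_rows(
  deltas=[
    {"delta_pos": [0,0,0.1],"yaw": 0,"fingers": 0},
    {"delta_pos": [0,0,0.2],"yaw": 0,"fingers": 0},
    {"delta_pos": [0,0,0.2],"yaw": 0,"fingers": 0},
  ],
)

```text
clock: 6.57
position: [0.4483, -0.1653, 0.1036]
tool_rot: [-0.798, -3.038, -0.0]
ft_force: [-0.4, -0.4, -1.9]
opening: 0.0114
gripper_force: 67.1
```

```bash
python3 st.py
```

```text
6.57 pos [ 0.4483 -0.1653  0.1036] yaw 60.56 F [-0.4 -0.4 -1.9] Ftool [ 0.2 -0.6  1.9] M [ 0.033 -0.016  0.015] op 0.0114 q6 -1.659
```

Call:
send_rows(
  deltas=[
    {"delta_pos": [0,0,0.1],"yaw": 0,"fingers": 0},
    {"delta_pos": [0,0,0.2],"yaw": 0,"fingers": 0},
    {"delta_pos": [0,0,0.3],"yaw": 0,"fingers": 0},
    {"delta_pos": [0,0,0.4],"yaw": 0,"fingers": 0},
    {"delta_pos": [0,0,0.4],"yaw": 0,"fingers": 0},
  ],
)

```text
clock: 6.98
position: [0.4483, -0.1653, 0.0996]
tool_rot: [-0.798, -3.038, -0.0]
ft_force: [0.6, 0.5, -0.9]
opening: 0.0113
gripper_force: 67.1
```

```bash
python3 st.py
```

```text
6.98 pos [ 0.4483 -0.1653  0.0996] yaw 60.56 F [ 0.6  0.5 -0.9] Ftool [-0.2  0.8  0.9] M [0.001 0.043 0.036] op 0.0113 q6 -1.659
```

The shank has dropped in: tip about 50 mm with no force. I'll go on to home at TCP about 0.086.

Call:
send_rows(
  deltas=[
    {"delta_pos": [0,0,0.3],"yaw": 0,"fingers": 0},
    {"delta_pos": [0,0,0.6],"yaw": 0,"fingers": 0},
    {"delta_pos": [0,0,0.8],"yaw": 0,"fingers": 0},
    {"delta_pos": [0,0,1.0],"yaw": 0,"fingers": 0},
    {"delta_pos": [0,0,1.1],"yaw": 0,"fingers": 0},
  ],
)

```text
clock: 7.4
position: [0.4483, -0.1653, 0.0884]
tool_rot: [-0.798, -3.038, -0.0]
ft_force: [1.2, -0.6, -0.5]
opening: 0.0114
gripper_force: 67.1
```

Call:
send_rows(
  deltas=[
    {"delta_pos": [0,0,0.1],"yaw": 0,"fingers": 0},
    {"delta_pos": [0,0,0.2],"yaw": 0,"fingers": 0},
    {"delta_pos": [0,0,0.3],"yaw": 0,"fingers": 0},
    {"delta_pos": [0,0,0.3],"yaw": 0,"fingers": 0},
  ],
)

```text
clock: 7.73
position: [0.4483, -0.1653, 0.0858]
tool_rot: [0.798, 3.038, -0.0]
ft_force: [-0.7, -0.4, -0.2]
opening: 0.0118
gripper_force: 67.1
```

```bash
python3 st.py
```

```text
7.73 pos [ 0.4483 -0.1653  0.0858] yaw 60.56 F [-0.7 -0.4 -0.2] Ftool [ 0.4 -0.6  0.2] M [ 0.066  0.164 -0.01 ] op 0.0118 q6 -1.659
```

Home: tip at about 36 mm. Now I'll turn clockwise (positive yaw) in steps, watching the moment about z.

Call:
send_rows(
  deltas=[
    {"delta_pos": [0,0,0],"yaw": 0.05,"fingers": 0},
    {"delta_pos": [0,0,0],"yaw": 0.1,"fingers": 0},
    {"delta_pos": [0,0,0],"yaw": 0.15,"fingers": 0},
    {"delta_pos": [0,0,0],"yaw": 0.2,"fingers": 0},
  ],
)

```text
clock: 8.07
position: [0.448, -0.1649, 0.0858]
tool_rot: [-1.1, -2.942, -0.001]
ft_force: [-2.1, 2.7, 3.1]
opening: 0.0112
gripper_force: 67.1
```

```bash
python3 st.py
```

```text
8.07 pos [ 0.448  -0.1649  0.0858] yaw 48.98 F [-2.1  2.7  3.1] Ftool [ 3.3  0.6 -3.1] M [0.384 0.287 0.213] op 0.0112 q6 -1.456
```

Call:
send_rows(
  deltas=[
    {"delta_pos": [0,0,0],"yaw": 0.05,"fingers": 0},
    {"delta_pos": [0,0,0],"yaw": 0.1,"fingers": 0},
  ],
)

```text
clock: 8.23
position: [0.4481, -0.1648, 0.0858]
tool_rot: [-1.246, -2.883, -0.001]
ft_force: [-0.5, 2.3, 1.6]
opening: 0.0115
gripper_force: 67.1
```

```bash
python3 st.py
```

```text
8.23 pos [ 0.4481 -0.1648  0.0858] yaw 43.25 F [-0.5  2.3  1.6] Ftool [ 2.   1.3 -1.6] M [0.514 0.189 0.145] op 0.0115 q6 -1.356
```

```bash
cat > tq.py <<'E'
from h import *
M=[];F=[]
for i in range(5):
    im=cams.get_image("top"); s=telemetry.observe(); M.append(s["ft_torque"]);F.append(s["ft_force"])
M=np.array(M);print("Mz",M[:,2].round(3),"mean",M.mean(0).round(3),"F",np.mean(F,0).round(1),"yaw",round(toolyaw(s),2),"pos",s["position"].round(4),"op",round(s["opening"],4),round(s["clock"],2))
pickle.dump(im,open("tq.pkl","wb"))
E
python3 tq.py
```

```text
Mz [0.079 0.068 0.105 0.08  0.059] mean [0.697 0.337 0.078] F [-1.4  4.   3.1] yaw 43.46 pos [ 0.4482 -0.1649  0.0858] op 0.0116 8.48
```

Call:
send_rows(
  deltas=[
    {"delta_pos": [0,0,0],"yaw": 0.05,"fingers": 0},
    {"delta_pos": [0,0,0],"yaw": 0.1,"fingers": 0},
  ],
)

```text
clock: 8.65
position: [0.4483, -0.1648, 0.0858]
tool_rot: [-1.387, -2.818, -0.001]
ft_force: [-1.2, 4.9, 4.5]
opening: 0.0114
gripper_force: 67.1
```

```bash
python3 tq.py
```

```text
Mz [0.154 0.168 0.069 0.042 0.09 ] mean [0.957 0.224 0.105] F [-1.1  5.2  4.1] yaw 37.71 pos [ 0.4483 -0.1648  0.0858] op 0.0115 8.9
```

Call:
send_rows(
  deltas=[
    {"delta_pos": [0.04,0.03,0],"yaw": 0.05,"fingers": 0},
    {"delta_pos": [0.04,0.03,0],"yaw": 0.1,"fingers": 0},
  ],
)

```text
clock: 9.07
position: [0.4484, -0.1646, 0.0858]
tool_rot: [1.526, 2.746, 0.0]
ft_force: [0.5, 3.9, 2.7]
opening: 0.0114
gripper_force: 67.1
```

```bash
python3 tq.py
```

```text
Mz [0.075 0.088 0.122 0.094 0.102] mean [0.769 0.173 0.096] F [-0.4  3.9  3.8] yaw 32.01 pos [ 0.4484 -0.1647  0.0858] op 0.0116 9.32
```

Call:
send_rows(
  deltas=[
    {"delta_pos": [0,0,0],"yaw": 0.05,"fingers": 0},
    {"delta_pos": [0,0,0],"yaw": 0.1,"fingers": 0},
  ],
)

```text
clock: 9.48
position: [0.4485, -0.1646, 0.0858]
tool_rot: [1.661, 2.666, 0.001]
ft_force: [0.4, 5.6, 3.2]
opening: 0.0116
gripper_force: 67.1
```

```bash
python3 tq.py
```

```text
Mz [0.199 0.089 0.089 0.077 0.087] mean [0.938 0.029 0.108] F [0.  4.9 3.3] yaw 26.26 pos [ 0.4485 -0.1646  0.0858] op 0.0114 9.73
```

Call:
send_rows(
  deltas=[
    {"delta_pos": [0.04,0.02,0],"yaw": 0.05,"fingers": 0},
    {"delta_pos": [0.04,0.02,0],"yaw": 0.1,"fingers": 0},
  ],
)

```text
clock: 9.9
position: [0.4487, -0.1644, 0.0858]
tool_rot: [1.792, 2.579, 0.0]
ft_force: [0.4, 3.5, 2.0]
opening: 0.0113
gripper_force: 67.1
```

```bash
python3 tq.py
```

```text
Mz [0.116 0.118 0.034 0.084 0.151] mean [ 0.661 -0.147  0.101] F [1.2 3.9 2.3] yaw 20.56 pos [ 0.4486 -0.1644  0.0858] op 0.0113 10.15
```

Call:
send_rows(
  deltas=[
    {"delta_pos": [0,0,0],"yaw": 0.05,"fingers": 0},
    {"delta_pos": [0,0,0],"yaw": 0.1,"fingers": 0},
  ],
)

```text
clock: 10.32
position: [0.4488, -0.1644, 0.0858]
tool_rot: [1.919, 2.486, 0.001]
ft_force: [2.2, 4.8, 1.8]
opening: 0.0117
gripper_force: 67.1
```

```bash
python3 tq.py
```

```text
Mz [0.116 0.061 0.084 0.087 0.092] mean [ 0.764 -0.475  0.088] F [2.6 4.5 1.8] yaw 14.86 pos [ 0.4487 -0.1644  0.0858] op 0.0115 10.57
```

Call:
send_rows(
  deltas=[
    {"delta_pos": [0.03,0.03,0],"yaw": 0.05,"fingers": 0},
    {"delta_pos": [0.03,0.03,0],"yaw": 0.1,"fingers": 0},
  ],
)

```text
clock: 10.73
position: [0.4489, -0.1643, 0.0858]
tool_rot: [2.039, 2.388, -0.0]
ft_force: [3.1, 3.0, 1.0]
opening: 0.0115
gripper_force: 67.1
```

```bash
python3 tq.py
```

```text
Mz [0.203 0.094 0.119 0.121 0.147] mean [ 0.449 -0.507  0.137] F [3.1 2.9 1.5] yaw 9.12 pos [ 0.4489 -0.1643  0.0858] op 0.0115 10.98
```

Call:
send_rows(
  deltas=[
    {"delta_pos": [0,0,0],"yaw": 0.05,"fingers": 0},
    {"delta_pos": [0,0,0],"yaw": 0.1,"fingers": 0},
  ],
)

```text
clock: 11.15
position: [0.449, -0.1643, 0.0858]
tool_rot: [2.157, 2.283, 0.0]
ft_force: [4.6, 1.4, 0.2]
opening: 0.0113
gripper_force: 67.1
```

```bash
python3 tq.py
```

```text
Mz [0.25  0.235 0.175 0.138 0.162] mean [ 0.397 -0.802  0.192] F [4.2 2.3 0.2] yaw 3.39 pos [ 0.449  -0.1642  0.0858] op 0.0112 11.4
```

Touched at a yaw of about 13°: the moment has risen from 0.10 to 0.19 with the expected slope of 0.5 N m/rad. About 5° more brings it to roughly 15° past touching.

Call:
send_rows(
  deltas=[
    {"delta_pos": [0.02,0.03,0],"yaw": 0.045,"fingers": 0},
    {"delta_pos": [0.02,0.03,0],"yaw": 0.09,"fingers": 0},
  ],
)

```text
clock: 11.57
position: [0.4492, -0.1642, 0.0858]
tool_rot: [2.256, 2.184, -0.0]
ft_force: [5.3, 1.0, 0.1]
opening: 0.0114
gripper_force: 67.2
```

```bash
python3 tq.py && python3 tq.py
```

```text
Mz [0.229 0.189 0.194 0.246 0.193] mean [ 0.089 -0.81   0.21 ] F [4.4 0.4 0.1] yaw -1.77 pos [ 0.4492 -0.1641  0.0858] op 0.0117 11.82
Mz [0.21  0.172 0.253 0.192 0.245] mean [-0.047 -0.897  0.214] F [ 5.4 -0.   0.2] yaw -1.84 pos [ 0.4491 -0.1641  0.0858] op 0.0113 12.07
```

Call:
send_rows(
  deltas=[
    {"delta_pos": [0,0.02,0],"yaw": 0.04,"fingers": 0},
    {"delta_pos": [0,0.02,0],"yaw": 0.04,"fingers": 0},
  ],
)

```text
clock: 12.23
position: [0.4492, -0.1641, 0.0858]
tool_rot: [2.301, 2.138, -0.0]
ft_force: [4.9, 0.4, -0.1]
opening: 0.0115
gripper_force: 67.2
```

```bash
python3 tq.py && python3 tq.py
```

```text
Mz [0.254 0.206 0.216 0.203 0.204] mean [-0.218 -0.885  0.216] F [ 4.8 -1.  -0.4] yaw -4.12 pos [ 0.4493 -0.164   0.0858] op 0.0117 12.48
Mz [0.181 0.243 0.22  0.181 0.218] mean [-0.268 -0.894  0.209] F [ 5. -1. -0.] yaw -4.13 pos [ 0.4492 -0.164   0.0858] op 0.0119 12.73
```

Call:
send_rows(
  deltas=[
    {"delta_pos": [0,0.02,0],"yaw": 0.02,"fingers": 0},
    {"delta_pos": [0,0.02,0],"yaw": 0.04,"fingers": 0},
  ],
)

```text
clock: 12.9
position: [0.4494, -0.164, 0.0858]
tool_rot: [2.344, 2.091, -0.0]
ft_force: [4.6, -1.4, 0.7]
opening: 0.0118
gripper_force: 67.3
```

```bash
python3 tq.py && python3 tq.py
```

```text
Mz [0.278 0.261 0.243 0.306 0.238] mean [-0.382 -0.789  0.265] F [ 4.4 -2.2  0. ] yaw -6.46 pos [ 0.4494 -0.164   0.0858] op 0.0116 13.15
Mz [0.23  0.202 0.26  0.153 0.27 ] mean [-0.506 -0.794  0.223] F [ 4.6 -2.2  0.5] yaw -6.47 pos [ 0.4493 -0.1639  0.0858] op 0.0112 13.4
```

Averaged moment is about 0.245 N m, inside the firm band. I'll turn back a few degrees within the play and draw the key out.

Call:
send_rows(
  deltas=[
    {"delta_pos": [0,0.03,0],"yaw": -0.04,"fingers": 0},
    {"delta_pos": [0,0.03,0],"yaw": -0.08,"fingers": 0},
    {"delta_pos": [0,0.03,0],"yaw": -0.08,"fingers": 0},
  ],
)

```text
clock: 13.65
position: [0.4493, -0.1638, 0.0858]
tool_rot: [-2.256, -2.185, 0.0]
ft_force: [2.4, -2.2, 1.9]
opening: 0.0115
gripper_force: 67.3
```

```bash
python3 tq.py
```

```text
Mz [0.006 0.063 0.044 0.012 0.04 ] mean [-0.478 -0.289  0.033] F [ 1.9 -2.   2.7] yaw -1.94 pos [ 0.4493 -0.1638  0.0858] op 0.0116 13.9
```

Call:
send_rows(
  deltas=[
    {"delta_pos": [0,0,-0.5],"yaw": 0,"fingers": 0},
    {"delta_pos": [0,0,-1],"yaw": 0,"fingers": 0},
    {"delta_pos": [0,0,-1.5],"yaw": 0,"fingers": 0},
    {"delta_pos": [0,0,-2],"yaw": 0,"fingers": 0},
    {"delta_pos": [0,0,-2.5],"yaw": 0,"fingers": 0},
  ],
)

```text
clock: 14.32
position: [0.449, -0.1633, 0.1112]
tool_rot: [-2.257, -2.183, 0.0]
ft_force: [-0.0, 0.3, -1.0]
opening: 0.0116
gripper_force: 67.1
```

Call:
send_rows(
  deltas=[
    {"delta_pos": [0,0,-2],"yaw": 0,"fingers": 0},
    {"delta_pos": [0,0,-5],"yaw": 0,"fingers": 0},
    {"delta_pos": [0,0,-8],"yaw": 0,"fingers": 0},
    {"delta_pos": [0,0,-9],"yaw": 0,"fingers": 0},
    {"delta_pos": [0,0,-9],"yaw": 0,"fingers": 0},
  ],
)

```text
clock: 14.73
position: [0.4499, -0.1638, 0.2034]
tool_rot: [2.255, 2.182, 0.002]
ft_force: [0.1, 0.4, -1.6]
opening: 0.0118
gripper_force: 67.1
```

```bash
python3 st.py && python3 - <<'E'
from h import *
g=pickle.load(open("grasp.pkl","rb"))["position"]
print(go([g[0],g[1],.20],55.7), go([g[0],g[1],.20]))
s=telemetry.observe()
# world step per tool axes
w=cams.get_image("side")["color"][:,:,::-1]; cv2.imwrite("pics/s5.png",cv2.resize(w[130:310,210:450],(800,600),interpolation=cv2.INTER_CUBIC))
E
```

```text
14.73 pos [ 0.4499 -0.1638  0.2034] yaw -1.88 F [ 0.1  0.4 -1.6] Ftool [0.4 0.1 1.6] M [-0.041  0.056 -0.048] op 0.0118 q6 -0.564
(array([31.41,  4.84,  0.3 ]), np.float64(-1.0049825155432628)) (array([31.41,  4.84,  0.3 ]), None)
```

View pics/s5.png

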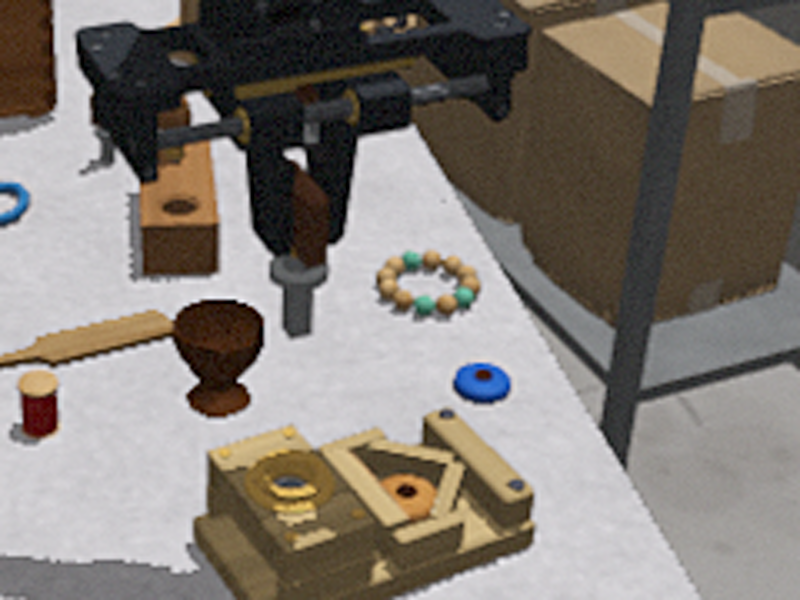

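Side view: the key hangs upright out of the vice with its tip at crop (297,333). The brooch sits in the V at (407,493), the empty hole is at (180,207), and the spool and bracelet are undisturbed. I'll carry the key back.

Call:
send_rows(
  deltas=[
    {"delta_pos": [2,0.3,0],"yaw": -0.1,"fingers": 0},
    {"delta_pos": [5.5,0.9,0],"yaw": -0.2,"fingers": 0},
    {"delta_pos": [9,1.4,0],"yaw": -0.3,"fingers": 0},
    {"delta_pos": [12.5,1.9,0],"yaw": -0.4,"fingers": 0},
    {"delta_pos": [16,2.5,0],"yaw": -0.5,"fingers": 0},
  ],
)

```text
clock: 15.2
position: [0.4788, -0.0029, 0.1993]
tool_rot: [-1.639, -2.676, 0.002]
ft_force: [0.6, -1.5, -0.1]
opening: 0.0114
gripper_force: 67.1
```

```bash
python3 st.py && python3 - <<'E'
from h import *
g=pickle.load(open("grasp.pkl","rb"))["position"]
print(go([g[0],g[1],.20],55.7))
E
```

```text
15.2 pos [ 0.4788 -0.0029  0.1993] yaw 27.01 F [ 0.6 -1.5 -0.1] Ftool [-1.6 -0.1  0.1] M [-0.024  0.012 -0.001] op 0.0114 q6 -0.725
(array([12.14,  9.54, -0.07]), np.float64(-0.5007396114298572))
```

Call:
send_rows(
  deltas=[
    {"delta_pos": [2.5,2,0],"yaw": -0.1,"fingers": 0},
    {"delta_pos": [5,4,0],"yaw": -0.2,"fingers": 0},
    {"delta_pos": [7.7,6,0],"yaw": -0.3,"fingers": 0},
    {"delta_pos": [10,7.8,0],"yaw": -0.4,"fingers": 0},
    {"delta_pos": [12,9.4,0],"yaw": -0.5,"fingers": 0},
  ],
)

```text
clock: 15.62
position: [0.5087, 0.1468, 0.1991]
tool_rot: [-0.924, -2.999, 0.002]
ft_force: [0.7, -0.0, -1.2]
opening: 0.0116
gripper_force: 67.1
```

Call:
send_rows(
  deltas=[
    {"delta_pos": [0,0,0],"yaw": 0,"fingers": 0},
    {"delta_pos": [0,0,1],"yaw": 0,"fingers": 0},
    {"delta_pos": [0,0,2],"yaw": 0,"fingers": 0},
    {"delta_pos": [0,0,2],"yaw": 0,"fingers": 0},
    {"delta_pos": [0,0,2],"yaw": 0,"fingers": 0},
  ],
)

```text
clock: 16.03
position: [0.509, 0.1444, 0.1796]
tool_rot: [-0.935, -2.996, 0.002]
ft_force: [-0.6, -0.7, -2.4]
opening: 0.0116
gripper_force: 67.1
```

```bash
python3 st.py && python3 - <<'E'
from h import *
g=pickle.load(open("grasp.pkl","rb"))["position"]
print(go([g[0],g[1],.115],55.7))
E
```

```text
16.03 pos [0.509  0.1444 0.1796] yaw 55.35 F [-0.6 -0.7 -2.4] Ftool [ 0.1 -0.9  2.4] M [-0.044  0.005  0.004] op 0.0116 q6 -0.914
(array([0.25, 0.34, 6.46]), np.float64(-0.006062330755393218))
```

Call:
send_rows(
  deltas=[
    {"delta_pos": [0.25,0.35,0],"yaw": 0,"fingers": 0},
    {"delta_pos": [0.25,0.35,2],"yaw": 0,"fingers": 0},
    {"delta_pos": [0.25,0.35,4.5],"yaw": 0,"fingers": 0},
    {"delta_pos": [0.25,0.35,6.5],"yaw": 0,"fingers": 0},
    {"delta_pos": [0.25,0.35,6.5],"yaw": 0,"fingers": 0},
  ],
)

```text
clock: 16.45
position: [0.508, 0.1489, 0.1129]
tool_rot: [-0.933, -2.994, 0.003]
ft_force: [-0.4, -0.3, -1.4]
opening: 0.011
gripper_force: 67.1
```

Call:
send_rows(
  deltas=[
    {"delta_pos": [0,0,0],"yaw": 0,"fingers": 0},
  ],
)

```text
clock: 16.53
position: [0.5096, 0.149, 0.1159]
tool_rot: [-0.934, -2.998, 0.0]
ft_force: [1.2, -0.3, -1.7]
opening: 0.0114
gripper_force: 67.1
```

```bash
python3 st.py && python3 - <<'E'
from h import *
g=pickle.load(open("grasp.pkl","rb"))["position"]
print(go([g[0],g[1],.0578]))
w=cams.get_image("side");im=w["color"][:,:,::-1]
cv2.imwrite("pics/s6.png",cv2.resize(im[130:220,215:335],(800,600),interpolation=cv2.INTER_CUBIC))
s=telemetry.observe();p=s["position"];print(proj(w,[p[0],p[1],.04]),proj(w,[p[0],p[1],p[2]-.0498]))
E
```

```text
16.53 pos [0.5096 0.149  0.1159] yaw 55.38 F [ 1.2 -0.3 -1.7] Ftool [-1.1  0.4  1.7] M [-0.041 -0.003  0.004] op 0.0114 q6 -0.905
(array([ 0.05, -0.09,  5.81]), None)
[262.85735621 190.09051422] [262.74603154 179.52250459]
```

View pics/s6.png

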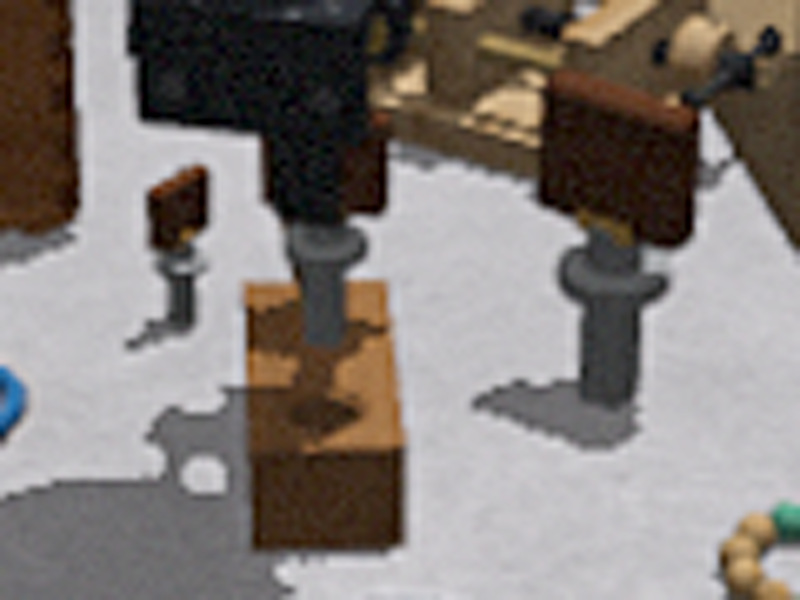

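Side view: the hole mouth is at crop (325,415) and the shank's lower end at (325,345). Compared with the expected 10.6 px spacing, the key is about 3 mm too far towards +y. The top-view hole estimate of y 0.1454 agrees, so the key had been leaning to one side of its play. I'll shift and lower it gently.

Call:
send_rows(
  deltas=[
    {"delta_pos": [0,-0.3,0],"yaw": 0,"fingers": 0},
    {"delta_pos": [0,-0.3,0.5],"yaw": 0,"fingers": 0},
    {"delta_pos": [0,-0.3,1.2],"yaw": 0,"fingers": 0},
    {"delta_pos": [0,-0.3,1.8],"yaw": 0,"fingers": 0},
    {"delta_pos": [0,-0.3,1.9],"yaw": 0,"fingers": 0},
  ],
)

```text
clock: 17.0
position: [0.5074, 0.1465, 0.0956]
tool_rot: [-0.934, -2.998, 0.001]
ft_force: [-0.7, -0.6, -1.2]
opening: 0.0117
gripper_force: 67.1
```

Call:
send_rows(
  deltas=[
    {"delta_pos": [0,0,0],"yaw": 0,"fingers": 0},
    {"delta_pos": [0,0,0],"yaw": 0,"fingers": 0},
  ],
)

```text
clock: 17.17
position: [0.508, 0.1466, 0.0967]
tool_rot: [-0.934, -2.999, 0.0]
ft_force: [0.2, -0.6, -1.5]
opening: 0.0115
gripper_force: 67.1
```

```bash
python3 st.py && python3 - <<'E'
from h import *
print(go([.5082,.1462,.0578]))
w=cams.get_image("side");g=cv2.cvtColor(w["color"],cv2.COLOR_RGB2HSV).astype(int)
m=(g[...,1]<60)&(g[...,2]>50)&(g[...,2]<150)
for r in range(166,198): print(r,''.join('#' if m[r,c] else ('o' if g[r,c,2]<75 else '.') for c in range(250,278)))
s=telemetry.observe();p=s["position"];print(proj(w,[p[0],p[1],.04]),proj(w,[p[0],p[1],p[2]-.0498]))
E
```

```text
17.17 pos [0.508  0.1466 0.0967] yaw 55.41 F [ 0.2 -0.6 -1.5] Ftool [-0.5 -0.4  1.5] M [ 0.015  0.03  -0.006] op 0.0115 q6 -0.91
(array([-0.04, -0.02,  3.89]), None)
166 ....ooooooooooooooooooo.....
167 .....oooooooooooooooooo.....
168 ....#oooooooooooooooooo.....
169 ....##oooooooooooooooo#.....
170 ......#oooooooooo###o#......
171 ......#.#ooooooo##.#........
172 ........###ooooo###.........
173 ........############........
174 ........############........
175 ........############........
176 ..oooo.o###########.........
177 ..o....o###########.........
178 ..o......o########..........
179 ..o........######.....o#....
180 ..o...o....######...........
181 ..o.o......######...........
182 .......o..o######...........
183 ...........######...........
184 ...........######...........
185 ...........######...........
186 ...........######...........
187 ..........o#####............
188 ##...oooo..#####............
189 ##........o#####..o.........
190 ##......o.ooo##o............
191 ##....oooooooooooo..........
192 ##.....oooooooooooo.........
193 ##......ooooooooo...........
194 ##.........oooooo...........
195 ##..........................
196 ##..........................
197 ##....oooo.o............o#..
[262.38068486 190.80073668] [262.35023652 188.06833167]
```

The tip now sits over the hole in the side view, within about 1 mm. I'll lower it.

Call:
send_rows(
  deltas=[
    {"delta_pos": [0,0,0.4],"yaw": 0,"fingers": 0},
    {"delta_pos": [0,0,0.8],"yaw": 0,"fingers": 0},
    {"delta_pos": [0,0,1.1],"yaw": 0,"fingers": 0},
    {"delta_pos": [0,0,1.2],"yaw": 0,"fingers": 0},
    {"delta_pos": [0,0,1.2],"yaw": 0,"fingers": 0},
  ],
)

```text
clock: 17.63
position: [0.5078, 0.1466, 0.0844]
tool_rot: [-0.934, -2.999, 0.0]
ft_force: [0.0, -0.1, -2.7]
opening: 0.0115
gripper_force: 67.1
```

```bash
python3 st.py
```

```text
17.63 pos [0.5078 0.1466 0.0844] yaw 55.41 F [ 0.  -0.1 -2.7] Ftool [-0.1 -0.1  2.7] M [-0.005  0.042 -0.016] op 0.0115 q6 -0.91
```

The tip is at 34.6 mm, below the block top, with no force, so it is inside the hole. Lowering to home.

Call:
send_rows(
  deltas=[
    {"delta_pos": [0,0,0.5],"yaw": 0,"fingers": 0},
    {"delta_pos": [0,0,1.0],"yaw": 0,"fingers": 0},
    {"delta_pos": [0,0,1.5],"yaw": 0,"fingers": 0},
    {"delta_pos": [0,0,2.0],"yaw": 0,"fingers": 0},
    {"delta_pos": [0,0,2.3],"yaw": 0,"fingers": 0},
  ],
)

```text
clock: 18.05
position: [0.5077, 0.1465, 0.0609]
tool_rot: [-0.934, -2.999, 0.001]
ft_force: [-2.3, 0.3, -0.0]
opening: 0.0114
gripper_force: 67.1
```

Call:
send_rows(
  deltas=[
    {"delta_pos": [0,0,0.15],"yaw": 0,"fingers": 0},
    {"delta_pos": [0,0,0.3],"yaw": 0,"fingers": 0},
    {"delta_pos": [0,0,0.35],"yaw": 0,"fingers": 0},
  ],
)

```text
clock: 18.3
position: [0.508, 0.1466, 0.0581]
tool_rot: [-0.934, -2.999, 0.0]
ft_force: [0.2, 0.6, -1.0]
opening: 0.0114
gripper_force: 67.1
```

```bash
python3 st.py
```

```text
18.3 pos [0.508  0.1466 0.0581] yaw 55.4 F [ 0.2  0.6 -1. ] Ftool [0.2 0.6 1. ] M [-0.005 -0.023  0.005] op 0.0114 q6 -0.91
```

Call:
send_rows(
  deltas=[
    {"delta_pos": [0,0,0],"yaw": 0,"fingers": 0.2},
    {"delta_pos": [0,0,0],"yaw": 0,"fingers": 0.35},
    {"delta_pos": [0,0,0],"yaw": 0,"fingers": 0.35},
    {"delta_pos": [0,0,0],"yaw": 0,"fingers": 0.35},
    {"delta_pos": [0,0,0],"yaw": 0,"fingers": 0.35},
  ],
)

```text
clock: 18.72
position: [0.5081, 0.1466, 0.0584]
tool_rot: [0.934, 2.999, 0.0]
ft_force: [0.9, -0.4, 0.3]
opening: 0.0306
gripper_force: 0.0
```

Call:
send_rows(
  deltas=[
    {"delta_pos": [0,0,-1],"yaw": 0,"fingers": 0.35},
    {"delta_pos": [0,0,-3],"yaw": 0,"fingers": 0.35},
    {"delta_pos": [0,0,-6],"yaw": 0,"fingers": 0.35},
    {"delta_pos": [0,0,-10],"yaw": 0,"fingers": 0.35},
    {"delta_pos": [0,0,-13],"yaw": 0,"fingers": 0.35},
  ],
)

```text
clock: 19.13
position: [0.508, 0.1466, 0.1917]
tool_rot: [0.933, 2.998, 0.001]
ft_force: [0.1, 0.1, 0.6]
opening: 0.0307
gripper_force: 0.0
```

Call:
send_rows(
  deltas=[
    {"delta_pos": [0,0,0],"yaw": 0,"fingers": 0.35},
    {"delta_pos": [0,0,0],"yaw": 0,"fingers": 0.35},
  ],
)

```text
clock: 19.3
position: [0.5083, 0.1466, 0.1901]
tool_rot: [0.933, 2.996, 0.002]
ft_force: [0.2, -0.0, -1.0]
opening: 0.0311
gripper_force: 0.0
```

```bash
python3 st.py && python3 - <<'E'
from h import *
w=cams.get_image("side");im=w["color"][:,:,::-1]
t=cams.get_image("wrist")["color"][:,:,::-1]
cv2.imwrite("pics/end.png",np.hstack([cv2.resize(im[130:330,215:415],(400,400),interpolation=cv2.INTER_CUBIC),cv2.resize(t[100:300,180:380],(400,400))]))
E
```

```text
19.3 pos [0.5083 0.1466 0.1901] yaw 55.41 F [ 0.2 -0.  -1. ] Ftool [-0.2  0.1  1. ] M [-0.02   0.038 -0.013] op 0.0311 q6 -0.91
```

View pics/end.png

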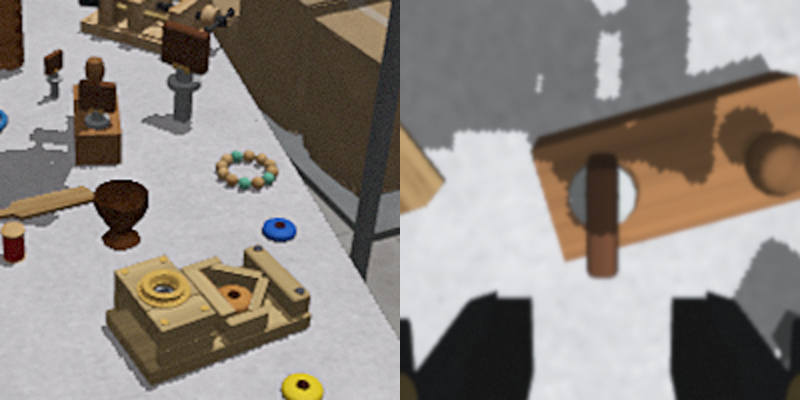

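The key stands upright with its shoulder on the block (side crop (97,110), wrist crop (602,200)). The brooch is held between cork and V at (235,293), and the awl, spool and bracelet look where they were. The gripper is clear, so I'll hand in.

```bash
python3 -c "
from station import job
print(job.close_job())"
```

```text
the job is handed in; nothing more can be done
None
```

I clamped the brooch at about 0.25 N m, put the key back fully home in its tool-block hole and handed the job in at about 19.4 s; no verdict came back.

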